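Moisture check of a bole patch on a gilded panel

ROBOT

A 6-joint arm with a two-finger parallel gripper is mounted at the origin on the work surface. World frame = base frame: x ahead of the robot, y to its left, z up, the work surface at z = 0. Lengths are in m, angles in rad, forces in N, time in s.
With the tool pointing down it reaches from about 0.3 to 0.875 m from the base axis. Payload 6.4 kg.
Tool frame: the origin (TCP) lies on the centre line of the jaws, within the pads' length; the fingertips stand 14 mm ahead of it and the grasp point (between the pads) lies 5 mm behind it (ctrl.tip_reach is the distance from the TCP to the fingertips, in m); z points along the fingers, y is the line along which they close (so a half turn about z gives the same grasp; the last joint's range is limited). The gripper opens to 85 mm and grips with 20 to 120 N. Pads are 22 mm wide; open, the fingers measure 114 mm over their backs; the gripper's body (76 mm by 85 mm) begins 54 mm behind the grasp point. The pads swing forward as they close: fully open they stand 13 mm farther back than shut.
Start: joints at [-1.504, 0.181, 1.607, -0, 1.354, -0.206], TCP at [0.155, -0.554, 0.245] pointing down, gripper open.
Joint ranges: [-2.99, 2.99], [-0.89, 2.07], [0.3, 2.58], [-1.14, 4.28], [0, 2.63], [-3.12, 3.12]. Speed limits (rad/s): [2.57, 2.57, 3.01, 3.14, 3.14, 3.14].

INTERFACE

Orientations are given as a rotation vector (axis times angle).
In Python, from bench import ctrl, get_image, camera_params, workorder gives the robot as it stands. The module is installed in compiled form; this text tells all that it offers.
- The arm moves only by the tool servo_tool, never from a script. Its argument "moves" is a list of rows, each a list of 5 numbers: the shift along the tool's x, y, z in m, then the turn about the tool's z in rad, then the finger opening in m, from 0 to 0.0854. In form: [[tx, ty, tz, twist, fingers], ...]. A call has 1 to 8 rows; each row shifts and turns the commanded pose from where the row before left it, along the tool's axes as they then stand; what a row does not reach is not made up. A row lasts 1/8 s, in which the tool goes at most 62.5 mm and 10.7 degrees, less where a joint would pass 70% of its speed; a pose out of reach is approached as far as the arm can. A call is refused whole if a number of a shift passes 0.0625 or a number of a turn 0.188, either way. A call with a gripper value outside its range is refused whole. The fingers move at their own pace and stop on an object; "squeeze" is the grip in N (left out, the last holds). Time passes only in rows, so rows that do not move let the fingers close. It gives the time, the measured TCP pose, the force, the opening and the grip force at its end, in the units of the state.
- ctrl.sense(): the state, without advancing time (a new reading comes with each control period).
- get_image(name): name is "scene" or "top"; returns (picture, depth): 384x512x3 uint8, blue, green, red; 384x512 float32, m along the optical axis (not along the pixel's ray), 0 where there is no reading.
- camera_params(name): a dict with "vertical_fov" (degrees; the focal length in pixels is half the picture's height over the tangent of half this angle, whatever the lens; pixels are square), "cx", "cy" (the principal point, pixels), "rvec" (rotation vector, rad) and "tvec" (3), from world to camera coordinates, as OpenCV has them. Camera axes: x right, y down, z forward; pixel columns grow to the right and rows downward; lengths in m; the calibration is good to about 2 mm. A picture is of the moment at which its call begins. camera_params takes no time and is no camera call.
- workorder.sign_off(): hands the job in; it is judged then, once.
The state is a dict: "t": time; "qpos": joint angles; "joint_vel": joint speeds; "effort": joint torques, N m; "tool_pos": TCP position; "ee_rot": TCP orientation; "force": force on the tool from outside, world axes, zero at the start; "torque": the same for the moment, N m; "opening": finger opening in m; "finger_force": force on a finger pad.
Only numpy, scipy, OpenCV 4.12 (cv2) and the standard library are available. Lean on these libraries where they do the work, as an engineer would, in place of code of your own. Each camera call takes 0.05 s, during which the arm holds its last target. There are 200 camera calls.

TASK

While the handheld reader is still standing on its white tile, zero the meter by pressing the red plunger right down to its stop, keep it there a moment and let it back up. Then take the reader by its handle and aim its underside window at the middle of the dark red patch on the sloping gilded panel, square to the panel's face and 40 mm away from it, and hold it still there for two seconds. Finally stand it gently back upright on the white tile; never touch the panel or its stand, and leave the jar, the tin and the brush where they are.

Things in the scene. Friction and masses are not known exactly. Their poses are not given: they have to be found in the camera images.
- reader: loose handheld moisture reader, 0.13 to 0.25 kg, 130 mm tall, standing upright: blue round foot 44 mm in diameter (0 to 22 mm high) tapering up to a round white handle 28 mm in diameter from 45 mm to the top at 130 mm. Origin at the centre of the foot's underside, z up along the handle; its spin about z does not matter
- reader_window (a point): the reader's black sensor window, at the centre of the foot's underside (same point and axes as reader); it looks along -z
- reader_focus (a point): point in front of the window, 40 mm out from it along the reader's -z: where the reader measures
- dock: fixed black dock, 100 x 100 mm, 12 mm high with a rim 12 mm wide standing 6 mm above the tile (top at 18 mm) around a white square tile 76 x 76 mm; origin at the centre of its underside on the bench, z up
- dock_tile (a point): centre of the upper face of the white tile, 12 mm above the bench; z up, x and y along the dock's sides. The reader starts standing on the tile
- meter: fixed grey meter box 110 x 90 x 45 mm with a red plunger on top; origin at the centre of its underside
- plunger (a joint): travel of the spring plunger, m: 0 up, 0.012 fully down at its stop; the stop is reached with about 4.5 N
- plunger_top (a point): centre of the top of the plunger's red round head (32 mm in diameter, top 77 mm above the bench when up, 65 mm when fully down); it is pressed straight down
- stand: fixed wooden stand, base 200 x 250 x 16 mm, with a gilded panel 180 x 220 x 18 mm (edge moulding 8 mm higher) hinged at its edge nearest the robot, 30 mm up, and clamped at a slope of 22 to 36 degrees from level, its far edge raised (up to 160 mm high) between two brass stays. Origin on the bench below the hinge line, x from the hinge edge towards the far edge, z up
- patch (a point): centre of the dark red round patch, 36 mm in diameter, in the middle of the gold panel, on the surface; z points straight out of the face, x up the slope
- jar: loose amber glass jar with a black cap, 48 mm in diameter, 75 mm tall; origin under its centre
- tin: loose round metal tin, 76 mm in diameter, 26 mm tall; origin under its centre
- brush: loose flat brush 200 mm long, 42 mm wide and 20 mm high, lying on the bench along its own x with its bristles towards +x; origin under its middle
There are look-alikes about, which are no part of the job. Several things look just like the meter: the one meant starts nearest to the robot's base.

How it is judged:
On the way, in this order (a step that is already met when the one before it is completed fails the run):
1. the plunger is fully down (at least 10.5 of 12 mm) for 0.2 s while the reader still stands on its tile (value of joint plunger above 0.0105 m and x of reader_window in the frame of dock_tile between -0.017 and 0.017 m and y of reader_window in the frame of dock_tile between -0.017 and 0.017 m and z of reader_window in the frame of dock_tile between -0.003 and 0.003 m and angle between reader's own z axis and vertical below 0.06 rad), for 0.2 s.
2. with the plunger back up, the reader is aimed at the patch: its focus within 15 mm of the patch centre, its axis within 10 degrees of square to the face, still (under 20 mm/s, 0.2 rad/s) for 1.5 s (value of joint plunger below 0.002 m and distance between reader_focus and patch below 0.015 m and angle between the z axis of reader and the z axis of patch, either way round below 0.175 rad and linear speed of reader below 0.02 m/s and angular speed of reader below 0.2 rad/s), for 1.5 s.
At the end, for the whole second after the job is handed in: The reader stands upright (within 3.4 degrees) and at rest on the white tile, released, its window within 17 mm of the tile centre along each side and within 3 mm of the tile's height; the plunger is up (under 2 mm); jar, tin and brush are within 30 mm of where they were (x of reader_window in the frame of dock_tile between -0.017 and 0.017 m and y of reader_window in the frame of dock_tile between -0.017 and 0.017 m and z of reader_window in the frame of dock_tile between -0.003 and 0.003 m and angle between reader's own z axis and vertical below 0.06 rad and linear speed of reader below 0.02 m/s and value of joint plunger below 0.002 m and distance of each of jar, tin, brush from where it was at the start of the episode below 0.03 m); the robot touches nothing.
It fails at once if the gilded panel or its stand is touched (over 0.5 N) (contact force between stand and anything else above 0.5 N).
It fails at once if the reader is dropped: out of the fingers while more than 10 mm above the tile (contact force between the fingers and reader below 0.05 N and z of reader_window in the frame of dock_tile above 0.01 m).
It fails at once if the jar, the tin or the brush is moved more than 30 mm, or the jar is tipped (distance of any of jar, tin, brush from where it was at the start of the episode above 0.03 m or angle between jar's own z axis and vertical above 0.3 rad).
It also fails if it takes over 69 s, if anything falls off the work surface, if the arm or the gripper's body presses on something with over 40 N, if the wrist force passes 120 N, or if a joint passes its speed limit or range.

## Working session

There is one attempt and no reset: what is moved stays moved. The work goes in short steps, Python scripts to look and compute and a tool call to move; the robot and the scene stay as the last step left them, time stands still between calls to the robot, and variables do not carry over. Pictures are saved under pics/ and viewed, at most 10 in all, crops included, and the job is handed in when it is done.

Besides the shell and the picture viewer there is one more tool, called after "Emit:" as name([rows], argument=value, ...), one row to a line, values as JSON. servo_tool: Moves the arm, as the interface text tells. Its arguments: {"type":"object","properties":{"moves":{"type":"array","items":{"type":"array","items":{"type":"number"}}},"squeeze":{"type":"number"}},"required":["moves"]}

```bash
mkdir -p pics
cat > h.py <<'E'
import numpy as np, cv2
from bench import ctrl, get_image, camera_params, workorder
from scipy.spatial.transform import Rotation as R
def cam(n):
    p=camera_params(n); f=192/np.tan(np.radians(p['vertical_fov']/2))
    return f,p['cx'],p['cy'],R.from_rotvec(np.ravel(p['rvec'])).as_matrix(),np.ravel(p['tvec']),p
def cloud(n,d):
    f,cx,cy,Rm,t,_=cam(n); v,u=np.mgrid[:384,:512]
    P=np.stack([(u-cx)/f*d,(v-cy)/f*d,d],-1); return (P-t)@Rm
def grab(n):
    im,d=get_image(n); return im,d,cloud(n,d)
E
python3 - <<'E'
from h import *
for n in('scene','top'):
    im,d,P=grab(n); np.savez(n+'.npz',im=im,d=d,P=P); cv2.imwrite(f'pics/{n}0.png',im)
    f,cx,cy,Rm,t,p=cam(n); print(n,p,f,-Rm.T@t)
print(ctrl.sense())
E
```

```text
scene {'vertical_fov': 52.29430896877181, 'cx': 256.65763431233563, 'cy': 184.9741868063954, 'rvec': array([ 2.34670247,  1.1822408 , -0.343033  ]), 'tvec': array([-0.19838768, -0.37625065,  1.48232977])} 391.10570568515794 [ 1.00643516 -0.48977183  1.06086549]
top {'vertical_fov': 54.607696076816836, 'cx': 259.32246535117184, 'cy': 192.1651091612558, 'rvec': array([ 2.14711902, -2.21126155,  0.09710641]), 'tvec': array([-0.13250911,  0.50506381,  1.09025436])} 371.9318938151505 [ 0.40608708 -0.14193286  1.12971281]
{'t': 0.1, 'qpos': array([-1.50427758e+00,  1.81454688e-01,  1.60790452e+00,  1.86598081e-05,
        1.35382645e+00, -2.06327331e-01]), 'joint_vel': array([-0.00014916, -0.00037986, -0.00153588, -0.00088726,  0.0006756 ,
       -0.00162856]), 'effort': array([ 1.10280012e-03, -4.45877087e+01, -3.52235520e+01, -2.57037691e-04,
        4.15187053e-03,  2.07391463e-05]), 'tool_pos': array([ 0.15492183, -0.5532394 ,  0.24448271]), 'ee_rot': array([-3.11083126e+00, -4.27035216e-01, -2.03223958e-04]), 'force': array([1.23383434, 1.39461738, 0.27377946]), 'torque': array([-0.01849485, -0.01991835,  0.02618471]), 'finger_force': 0.0, 'opening': 0.08564019098901278}
```

View pics/scene0.png

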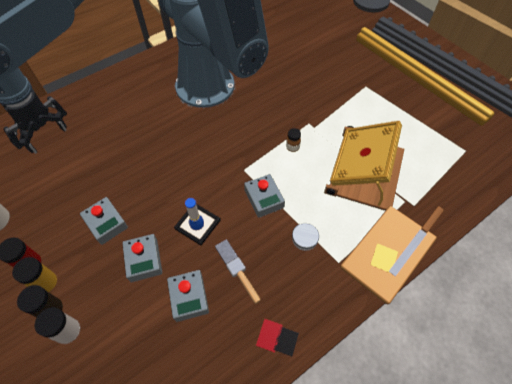

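View pics/top0.png

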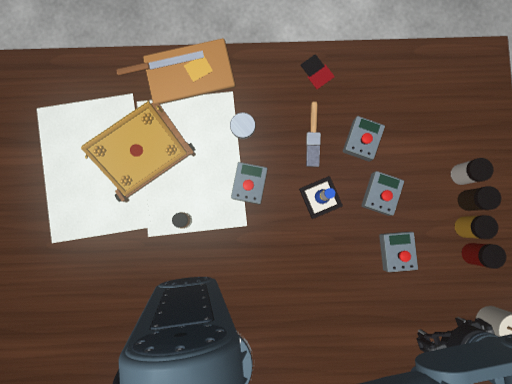

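The scene view shows the reader on its dock at about (192,215), with red plungers at (97,211), (137,248), (184,286) and (263,185). The panel patch is at (366,152). In the top view, the dock is at (321,197), the patch at (136,150), and the plungers at (248,185), (404,256), (387,196) and (367,139).

```bash
python3 - <<'E'
from h import *
for n in('scene','top'):
    D=np.load(n+'.npz'); im,d,P=D['im'],D['d'],D['P']; hsv=cv2.cvtColor(im,cv2.COLOR_BGR2HSV)
    H,S,V=[hsv[...,i].astype(int) for i in range(3)]
    def blobs(m,lab,amin):
        k,L,st,c=cv2.connectedComponentsWithStats(m.astype(np.uint8))
        for i in range(1,k):
            if st[i,4]>=amin:
                q=P[(L==i)&(d>0)]; zt=np.percentile(q[:,2],90) if len(q) else 0
                tt=q[q[:,2]>zt-.006] if len(q) else q
                print(n,lab,c[i].round(),st[i,4],'med',np.median(q,0).round(4),'top',tt.mean(0).round(4),q[:,2].max().round(4))
    blobs(((H<6)|(H>174))&(S>170)&(V>60),'red',40)
    blobs((H>105)&(H<128)&(S>150)&(V>60),'blue',30)
    gold=(H>15)&(H<30)&(S>120)&(V>90)
    k,L,st,c=cv2.connectedComponentsWithStats(gold.astype(np.uint8)); 
    pc=(136,150) if n=='top' else (366,152)
    yy,xx=np.mgrid[:384,:512]; w=(abs(xx-pc[0])<25)&(abs(yy-pc[1])<20)&(d>0)
    q=P[w]; c0=q.mean(0); 
    for _ in range(3):
        u,s,vt=np.linalg.svd(q-c0,full_matrices=False); nn=vt[2]*np.sign(vt[2][2]); r=(q-c0)@nn; q=q[abs(r)<.003]; c0=q.mean(0)
    print(n,'plane',nn,c0,len(q),'std',r.std(),'tilt',np.degrees(np.arccos(nn[2])),'az',np.degrees(np.arctan2(nn[1],nn[0])))
    red=w&((H<8)|(H>172))&(S>150)&(V<150); uv=np.argwhere(red).mean(0)[::-1]
    f,cx,cy,Rm,t,_=cam(n); o=-Rm.T@t; ray=Rm.T@np.array([(uv[0]-cx)/f,(uv[1]-cy)/f,1]); 
    print(n,'patch',uv,red.sum(), o+ray*((c0-o)@nn)/(ray@nn))
    # dock
    m=(V>180)&(S<60); cc=(321,197) if n=='top' else (198,222)
    m&=(abs(xx-cc[0])<28)&(abs(yy-cc[1])<28)
    q=P[m&(d>0)&(abs(P[...,2]-.012)<.006)]; r=cv2.minAreaRect((q[:,:2]*1000).astype(np.float32)); print(n,'tile',len(q),r,q[:,2].mean())
    w=(abs(xx-cc[0])<28)&(abs(yy-cc[1])<35)&(d>0)
    q=P[w&(P[...,2]>.015)&(P[...,2]<.021)&(V<60)]; print('rim',len(q),cv2.minAreaRect((q[:,:2]*1000).astype(np.float32)))
    q=P[w&(P[...,2]>.07)]; print('reader upper',len(q),q.mean(0),q.max(0),q.min(0))
    q=P[w&(P[...,2]>.136)]; print('reader top',len(q),q.mean(0))
E
python3 -c "
import cv2;a=cv2.imread('pics/top0.png')[165:230,290:355];b=cv2.imread('pics/scene0.png')[185:250,165:230]
cv2.imwrite('pics/c.png',cv2.hconcat([cv2.resize(a,(390,390)),cv2.resize(b,(390,390))]))"
```

```text
scene red [365. 152.] 52 med [0.6249 0.1968 0.0977] top [0.6282 0.1998 0.1013] 0.1068
scene red [263. 184.] 76 med [ 0.522  -0.116   0.0766] top [ 0.5212 -0.1149  0.0777] 0.084
scene red [ 96. 210.] 88 med [ 0.3087 -0.5493  0.0765] top [ 0.3057 -0.5496  0.0772] 0.0819
scene red [137. 248.] 100 med [ 0.4809 -0.5086  0.0765] top [ 0.4789 -0.5087  0.0768] 0.0818
scene red [ 31. 253.] 126 med [ 0.311  -0.749   0.0586] top [ 0.317  -0.7517  0.0838] 0.1117
scene red [184. 286.] 108 med [ 0.6467 -0.461   0.0765] top [ 0.6463 -0.4609  0.0766] 0.0807
scene red [269. 335.] 553 med [ 0.8587 -0.3494  0.003 ] top [ 0.8585 -0.3489  0.0032] 0.0097
scene blue [190. 203.] 80 med [ 0.4844 -0.3324  0.1424] top [ 0.4837 -0.3327  0.1425] 0.1466
scene blue [197. 224.] 100 med [ 0.4975 -0.3368  0.0409] top [ 0.4934 -0.3359  0.0493] 0.0551
scene plane [-0.47070056 -0.30903283  0.82640165] [0.62393056 0.19841579 0.0973127 ] 1528 std 0.0013471604496947595 tilt 34.26914415253807 az -146.71357707281945
scene patch [364.96491228 151.52631579] 57 [0.62381825 0.198033   0.09710559]
scene tile 289 ((481.28317260742
[... 991 characters left out ...]
11] top [ 0.4753 -0.3243  0.049 ] 0.0544
top plane [-0.46722287 -0.31248704  0.82707596] [0.62457917 0.1962777  0.09539335] 1668 std 0.0014710764427850198 tilt 34.20047026756081 az -146.22468376750956
top patch [135.73394495 149.88990826] 109 [0.62425072 0.19736635 0.09561912]
top tile 362 ((481.9625244140625, -331.362548828125), (73.86092376708984, 73.02613830566406), 20.636226654052734) 0.011613864189163858
rim 303 ((481.6877136230469, -330.5087890625), (97.8130111694336, 99.29487609863281), 21.01334571838379)
reader upper 130 [ 0.48118496 -0.33068388  0.12971032] [ 0.49639426 -0.31984173  0.14540897] [ 0.46871239 -0.34588895  0.07107678]
reader top 91 [ 0.48233953 -0.33354404  0.14141182]
```

View pics/c.png

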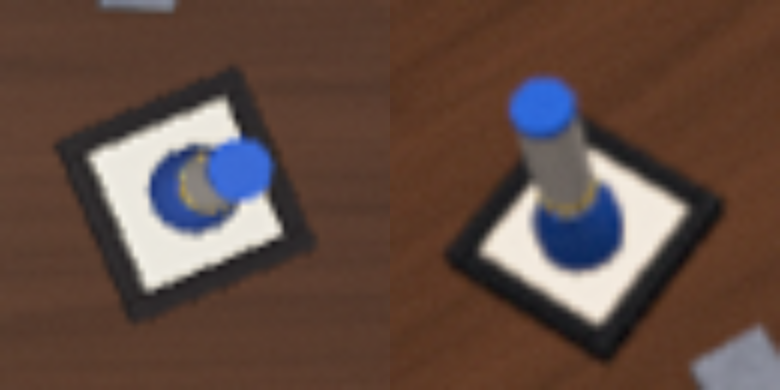

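Emit:
servo_tool([
  [0, 0, 0, -0.094, 0],
  [0.05, -0.028, 0, 0, 0],
  [0.05, -0.028, 0, 0, 0],
  [0.05, -0.028, 0, 0, 0],
  [0.05, -0.028, 0, 0, 0],
  [0.05, -0.028, 0, 0, 0],
  [0.05, -0.028, 0, 0, 0],
  [0.05, -0.028, 0, 0, 0],
])

```text
t: 1.1
tool_pos: [0.4121, -0.2436, 0.2452]
ee_rot: [-3.089, -0.573, 0.0]
force: [0.7, -0.3, 0.8]
opening: -0.0001
finger_force: 0.0
```

Emit:
servo_tool([
  [0.05, -0.027, 0.03, 0, 0],
  [0.05, -0.027, 0.03, 0, 0],
  [0.0485, -0.027, 0.03, 0, 0],
  [0, 0, 0, 0, 0],
])

```text
t: 1.6
tool_pos: [0.518, -0.1151, 0.1538]
ee_rot: [-3.083, -0.58, 0.007]
force: [-0.1, 0.6, 0.5]
opening: -0.0001
finger_force: 0.0
```

Emit:
servo_tool([
  [0.003, 0.001, 0.03, 0, 0],
  [0, 0, 0.025, 0, 0],
  [0, 0, 0.01, 0, 0],
  [0, 0, 0.007, 0, 0],
  [0, 0, 0.005, 0, 0],
  [0, 0, 0, 0, 0],
  [0, 0, 0, 0, 0],
  [0, 0, 0, 0, 0],
])

```text
t: 2.6
tool_pos: [0.5221, -0.1194, 0.0808]
ee_rot: [3.088, 0.573, 0.001]
force: [-1.7, -1.7, 4.1]
opening: -0.0001
finger_force: 1.9
```

Emit:
servo_tool([
  [0, 0, 0.003, 0, 0],
  [0, 0, 0.001, 0, 0],
  [0, 0, 0, 0, 0],
  [0, 0, 0, 0, 0],
  [0, 0, 0, 0, 0],
  [0, 0, 0, 0, 0],
])

```text
t: 3.35
tool_pos: [0.5225, -0.1195, 0.0787]
ee_rot: [3.087, 0.573, 0.002]
force: [-9.3, 0.6, 23.3]
opening: 0.0004
finger_force: 11.6
```

Emit:
servo_tool([
  [0, 0, -0.02, 0, 0],
  [0, 0, -0.05, 0, 0],
  [0, 0, -0.06, 0, 0.085],
  [-0.028, 0.047, 0, 0, 0.085],
  [-0.029, 0.047, 0, 0, 0.085],
  [-0.028, 0.047, 0, 0, 0.085],
  [-0.028, 0.047, 0, 0, 0.085],
  [0, 0, 0, 0, 0.085],
])

```text
t: 4.35
tool_pos: [0.483, -0.3385, 0.2057]
ee_rot: [3.089, 0.566, 0.001]
force: [-0.3, -0.2, -0.5]
opening: 0.0848
finger_force: 0.0
```

Run:
```python
from h import *
s=ctrl.sense(); M=R.from_rotvec(s['ee_rot']).as_matrix(); print(s['tool_pos'],M.round(4).tolist(),s['opening'])
im,d,P=grab('scene')
hsv=cv2.cvtColor(im,cv2.COLOR_BGR2HSV); H,S,V=[hsv[...,i].astype(int) for i in range(3)]
m=((H<6)|(H>174))&(S>170)&(V>60)&(abs(P[...,0]-.52)<.04)&(abs(P[...,1]+.116)<.04)
print('plunger',m.sum(),P[m][:,2].max() if m.any() else 0, np.median(P[m],0))
# offset to the reader axis in tool axes
print('offset to grasp TCP', M.T@(np.array([.483,-.333,.102])-s['tool_pos']))
```

```text
[ 0.48295004 -0.33846393  0.20570493] [[0.9351, 0.3543, 0.0007], [0.3543, -0.9351, -0.0006], [0.0004, 0.0008, -1.0]] 0.08481508204255785
plunger 75 0.08159808887699882 [ 0.5223597  -0.11565684  0.07715264]
offset to grasp TCP [ 0.00193656 -0.00517755  0.10370155]
```

Emit:
servo_tool([
  [0.002, -0.005, 0.02, 0, 0.085],
  [0, 0, 0.04, 0, 0.085],
  [0, 0, 0.03, 0, 0.085],
  [0, 0, 0.014, 0, 0.085],
  [0, 0, 0, 0, 0.04],
  [0, 0, 0, 0, 0.04],
  [0, 0, 0, 0, 0.02],
  [0, 0, 0, 0, 0.02],
], squeeze=20)

```text
t: 5.4
tool_pos: [0.4844, -0.3304, 0.1036]
ee_rot: [3.087, 0.572, 0.002]
force: [-0.4, 0.0, 3.8]
opening: 0.0272
finger_force: 21.4
```

Emit:
servo_tool([
  [0, 0, 0, 0, 0.02],
  [0, 0, 0, 0, 0.02],
  [0, 0, 0, 0, 0.02],
])

```text
t: 5.78
tool_pos: [0.4845, -0.3304, 0.1035]
ee_rot: [3.087, 0.572, 0.002]
force: [0.0, -0.1, 6.4]
opening: 0.0274
finger_force: 21.5
```

Emit:
servo_tool([
  [0, 0, -0.002, 0, 0.02],
  [-0.008, 0, 0, 0, 0.02],
  [-0.008, 0, -0.0005, 0, 0.02],
  [-0.008, 0, -0.001, 0, 0.02],
  [-0.008, 0, -0.0005, 0, 0.02],
  [-0.008, 0, 0, 0, 0.02],
  [-0.008, 0, 0.0005, 0, 0.02],
  [0, 0, 0, 0, 0.02],
])

```text
t: 6.78
tool_pos: [0.4384, -0.3473, 0.1058]
ee_rot: [3.089, 0.572, -0.0]
force: [0.6, 0.4, 0.4]
opening: 0.0275
finger_force: 21.1
```

```bash
cat >> h.py <<'E'
def reader(n='scene',tol=.035):
    "axis of the reader from bright-blue top cap and dark-blue foot: lean of its white handle by cloud line"
    im,d,P=grab(n); hsv=cv2.cvtColor(im,cv2.COLOR_BGR2HSV); H,S,V=[hsv[...,i].astype(int) for i in range(3)]
    m=(H>105)&(H<128)&(S>130)&(V>50)&(d>0)
    k,L,st,c=cv2.connectedComponentsWithStats(m.astype(np.uint8))
    for i in range(1,k):
        if st[i,4]>=15:
            q=P[L==i]; print(n,'blue',c[i].round(1),st[i,4],V[L==i].mean().round(),'mean',q.mean(0).round(4),'lo',q.min(0).round(3),'hi',q.max(0).round(3))
    return im,d,P
E
python3 - <<'E'
from h import *
ims=[]
for n in('scene','top'):
    im,d,P=reader(n); ims.append(im)
a=ims[0][160:260,140:240];b=ims[1][150:250,280:380]
cv2.imwrite('pics/lean1.png',cv2.hconcat([cv2.resize(x,(400,400)) for x in(a,b)]))
print(ctrl.sense())
E
```

```text
scene blue [191.  216.7] 152 129.0 mean [ 0.4719 -0.3384  0.0478] lo [ 0.446 -0.358  0.018] hi [ 0.485 -0.318  0.066]
top blue [319.7 198.8] 29 132.0 mean [ 0.4749 -0.3241  0.0383] lo [ 0.463 -0.338  0.025] hi [ 0.484 -0.316  0.049]
{'t': 6.875, 'qpos': array([-8.81307345e-01,  3.12879249e-01,  1.75336686e+00, -6.40772519e-04,
        1.07553509e+00,  3.23180876e-01]), 'joint_vel': array([ 0.00333476,  0.00374065, -0.00081821,  0.00071825,  0.00163022,
        0.0001347 ]), 'effort': array([-4.38795956e-01, -4.61265743e+01, -2.97388959e+01, -2.09308779e-01,
        2.13428959e-01, -1.06701819e-02]), 'tool_pos': array([ 0.43860469, -0.34707078,  0.10559956]), 'ee_rot': array([ 3.08885278e+00,  5.72634471e-01, -9.18029643e-04]), 'force': array([-0.46400299, -0.69955087, -0.7280359 ]), 'torque': array([ 0.00308429, -0.12780909,  0.01684475]), 'finger_force': 21.062406599521637, 'opening': 0.02714479812831723}
```

View pics/lean1.png

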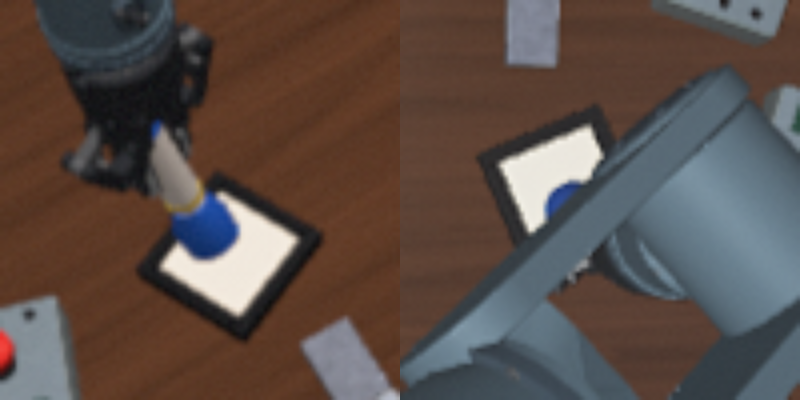

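The reader is leaning towards the robot as planned, with its foot blue at scene (191,217) against the near rim. I'll continue the arc.

Emit:
servo_tool([
  [-0.008, 0, 0.0015, 0, 0.02],
  [-0.008, 0, 0.002, 0, 0.02],
  [-0.006, 0, 0.002, 0, 0.02],
  [0, 0, 0, 0, 0.02],
])

```text
t: 7.38
tool_pos: [0.4177, -0.355, 0.1]
ee_rot: [-3.089, -0.572, 0.001]
force: [0.6, -1.0, 0.8]
opening: 0.0273
finger_force: 21.9
```

Emit:
servo_tool([
  [0, 0, 0, 0, 0.02],
  [0, 0, -0.015, 0, 0.02],
  [0, 0, -0.05, 0, 0.02],
  [0, 0, -0.05, 0, 0.02],
  [0, 0, -0.05, 0, 0.02],
  [0, 0, 0, 0, 0.02],
], squeeze=50)

```text
t: 8.12
tool_pos: [0.4199, -0.3567, 0.2712]
ee_rot: [3.08, 0.572, 0.006]
force: [0.6, -0.3, -2.0]
opening: 0.0271
finger_force: 49.6
```

Run:
```python
from h import *
im,d,P=reader('scene'); s=ctrl.sense(); print(s['tool_pos'],s['ee_rot'],s['opening'],s['finger_force'])
np.savez('l2.npz',im=im,d=d,P=P)
f,cx,cy,Rm,t,_=cam('scene'); c=Rm@s['tool_pos']+t; u=int(c[0]/c[2]*f+cx);v=int(c[1]/c[2]*f+cy);print(u,v)
cv2.imwrite('pics/lift.png',cv2.resize(im[max(v-60,0):v+90,max(u-75,0):u+75],(600,600)))
```

```text
scene blue [179.4 185.4] 261 143.0 mean [ 0.4684 -0.3412  0.2186] lo [ 0.358 -0.361 -0.005] hi [ 0.487 -0.288  0.241]
[ 0.41893882 -0.35551579  0.26803531] [3.08449636e+00 5.72562945e-01 2.60988078e-03] 0.026872201694384888 49.61953818798065
160 164
```

View pics/lift.png

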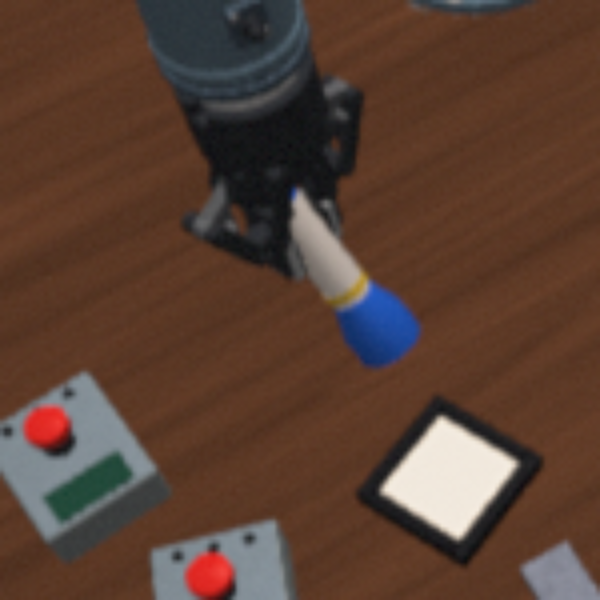

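The reader is lifted and tilted, with the blue foot at scene (179,185) hanging forward from the fingers. I'll fit its axis to the depth points.

```bash
cat >> h.py <<'E'
from scipy.optimize import least_squares
def pose(im,d,P,s,th0=34.,show=True):
    "axis (z up) and window point of the held reader, from depth points on handle and foot"
    M=R.from_rotvec(s['ee_rot']).as_matrix(); G=s['tool_pos']-.005*M[:,2]
    z0=-M[:,2]*np.cos(np.radians(th0))-M[:,0]*np.sin(np.radians(th0)); W0=G-.0965*z0
    hsv=cv2.cvtColor(im,cv2.COLOR_BGR2HSV); H,S,V=[hsv[...,i].astype(int) for i in range(3)]
    col=((H>105)&(H<128)&(S>130)&(V>50))|((S<80)&(V>110))|((H>15)&(H<32)&(S>100)&(V>90))
    q=P-W0; h=q@z0; r=np.linalg.norm(q-h[...,None]*z0,axis=-1)
    m=(d>0)&col&(h>-.012)&(h<.07)&(r<.034); X=P[m]
    e1=M[:,1]; e2=np.cross(e1,z0)
    def ax(p): z=z0+p[0]*e1+p[1]*e2; return z/np.linalg.norm(z), W0+p[2]*e1+p[3]*e2+p[4]*z0
    def res(p):
        z,W=ax(p); q=X-W; h=q@z; r=np.linalg.norm(q-h[:,None]*z,axis=1)
        side=r-np.interp(h,[.022,.045],[.022,.014])
        return np.r_[side*300, (p[2]*200),p[0]*20]
    # foot end: window plane from the blue extent
    o=least_squares(res,[0,0,0,0,0],loss='soft_l1'); z,W=ax(o.x)
    zt=-(z@M[:,2]); lean=np.degrees(np.arctan2(-(z@M[:,0]),zt))
    print('n',len(X),'p',o.x.round(4),'rms mm',(np.sqrt(np.mean(res(o.x)[:-2]**2))/.3).round(2),'lean',lean.round(2),'side',np.degrees(np.arcsin(z@M[:,1])).round(2))
    print('z',z.round(4),'window',W.round(4),'window in tool',(M.T@(W-s['tool_pos'])).round(4),'hmin',np.percentile((X-W)@z,[1,99]).round(4))
    return z,W,M
E
python3 - <<'E'
from h import *
D=np.load('l2.npz'); pose(D['im'],D['d'],D['P'],ctrl.sense())
im,d,P=grab('top'); pose(im,d,P,ctrl.sense())
E
```

```text
n 348 p [-0.0036 -0.0499 -0.0009  0.0017  0.0023] rms mm 1.42 lean 31.14 side -0.21
z [-0.4861 -0.1788  0.8554] window [ 0.4666 -0.3366  0.194 ] window in tool [ 0.0512 -0.0009  0.0741] hmin [0.0014 0.0678]
n 238 p [ 0.0049 -0.0598  0.0013  0.0027  0.0007] rms mm 1.08 lean 30.58 side 0.28
z [-0.4731 -0.1865  0.861 ] window [ 0.4666 -0.3374  0.1898] window in tool [0.0514 0.0013 0.0759] hmin [0.0009 0.0581]
```

Emit:
servo_tool([
  [0, 0, -0.02, -0.11, 0.02],
  [0, 0, -0.02, -0.107, 0.02],
  [0.02, -0.018, 0, 0, 0.02],
  [0.032, -0.029, 0, 0, 0.02],
  [0.032, -0.029, 0, 0, 0.02],
  [0.032, -0.029, 0, 0, 0.02],
  [0.032, -0.029, 0, 0, 0.02],
  [0.032, -0.029, 0, 0, 0.02],
])

```text
t: 9.22
tool_pos: [0.4778, -0.1177, 0.303]
ee_rot: [-3.006, -0.903, 0.005]
force: [-0.2, -0.9, -0.6]
opening: 0.0263
finger_force: 49.6
```

Emit:
servo_tool([
  [0.032, -0.029, 0, 0, 0.02],
  [0.032, -0.029, 0, 0, 0.02],
  [0.032, -0.029, 0, 0, 0.02],
  [0.032, -0.029, 0, 0, 0.02],
  [0.032, -0.029, 0, 0, 0.02],
  [0.02, -0.018, 0, 0, 0.02],
  [0, 0, 0, 0, 0.02],
  [0, 0, 0, 0, 0.02],
])

```text
t: 10.22
tool_pos: [0.5382, 0.1152, 0.3036]
ee_rot: [-3.008, -0.904, 0.005]
force: [-0.1, -0.3, -1.6]
opening: 0.0269
finger_force: 49.7
```

```bash
cat > aim.py <<'E'
from h import *
p=np.array([.624,.1977,.0963]); n=np.array([-.469,-.311,.8267])
for c in('scene','top'):
    im,d,P=grab(c); s=ctrl.sense()
    try:
        z,W,M=pose(im,d,P,s,31.)
        print(c,s['tool_pos'].round(4),'tilt err deg',np.degrees(np.arccos(z@n)).round(2),'shift needed in tool',(M.T@(p-(W-.04*z))).round(4),'toolx az',np.degrees(np.arctan2(M[1,0],M[0,0])).round(2))
    except Exception as e: print(c,e)
    cv2.imwrite(f'pics/aim_{c}_{s["t"]:.1f}.png',im)
E
python3 aim.py
```

```text
n 274 p [ 0.0168  0.0179 -0.0036 -0.0022 -0.0002] rms mm 1.44 lean 32.03 side 0.96
z [-0.4313 -0.3056  0.8489] window [0.5794 0.1464 0.2272] window in tool [ 0.0517 -0.0036  0.0767] hmin [0.0019 0.0684]
scene [0.5384 0.1149 0.304 ] tilt err deg 2.45 shift needed in tool [ 0.0446 -0.0175  0.0969] toolx az 33.41
n 0 p [0. 0. 0. 0. 0.] rms mm nan lean 31.0 side -0.0
top index -1 is out of bounds for axis 0 with size 0
  return _methods._mean(a, axis=axis, dtype=dtype,
  ret = ret.dtype.type(ret / rcount)
```

Emit:
servo_tool([
  [0.015, -0.008, 0.02, 0, 0.02],
  [0.015, -0.006, 0.02, 0, 0.02],
  [0.015, -0.006, 0.02, 0, 0.02],
  [0, 0, 0.02, 0, 0.02],
  [0, 0, 0.012, 0, 0.02],
  [0, 0, 0.005, 0, 0.02],
  [0, 0, 0, 0, 0.02],
])

```text
t: 11.2
tool_pos: [0.5657, 0.1568, 0.2085]
ee_rot: [3.009, 0.903, 0.0]
force: [-0.4, -0.5, -2.1]
opening: 0.0267
finger_force: 49.7
```

```bash
python3 aim.py 2>/dev/null; ls pics
python3 - <<'E'
import cv2,glob
f=sorted(glob.glob('pics/aim_scene_11*'))[-1]
cv2.imwrite('pics/aimcrop.png',cv2.resize(cv2.imread(f)[80:230,280:430],(600,600)))
E
```

```text
n 226 p [ 0.0048  0.0013 -0.0033 -0.0016 -0.0005] rms mm 1.63 lean 31.07 side 0.27
z [-0.429  -0.2883  0.8561] window [0.6071 0.1879 0.1317] window in tool [ 0.0513 -0.0033  0.0773] hmin [0.0018 0.0694]
scene [0.566  0.1569 0.2089] tilt err deg 3.06 shift needed in tool [-0.0012  0.0013  0.0011] toolx az 33.42
n 0 p [0. 0. 0. 0. 0.] rms mm nan lean 31.0 side 0.0
top index -1 is out of bounds for axis 0 with size 0
aim_scene_10.3.png
aim_scene_11.2.png
aim_top_10.3.png
aim_top_11.3.png
c.png
lean1.png
lift.png
scene0.png
top0.png
```

View pics/aimcrop.png

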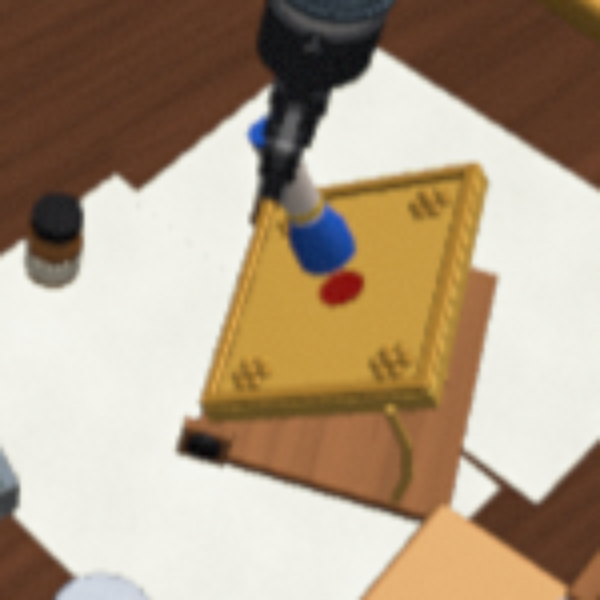

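The reader's foot sits just above the patch (crop (342,288)), with its axis along the panel normal to within about 3° and the focus about 2 mm off. I'll hold it there.

Emit:
servo_tool([
  [0, 0, 0.001, 0, 0.02],
  [0, 0, 0, 0, 0.02],
  [0, 0, 0, 0, 0.02],
  [0, 0, 0, 0, 0.02],
  [0, 0, 0, 0, 0.02],
  [0, 0, 0, 0, 0.02],
  [0, 0, 0, 0, 0.02],
  [0, 0, 0, 0, 0.02],
])

```text
t: 12.3
tool_pos: [0.5656, 0.1572, 0.2072]
ee_rot: [-3.009, -0.904, -0.0]
force: [0.4, -0.4, -1.1]
opening: 0.027
finger_force: 49.7
```

Emit:
servo_tool([
  [0, 0, 0, 0, 0.02],
  [0, 0, 0, 0, 0.02],
  [0, 0, 0, 0, 0.02],
  [0, 0, 0, 0, 0.02],
  [0, 0, 0, 0, 0.02],
  [0, 0, 0, 0, 0.02],
  [0, 0, 0, 0, 0.02],
  [0, 0, 0, 0, 0.02],
])

```text
t: 13.3
tool_pos: [0.5656, 0.1572, 0.2072]
ee_rot: [-3.009, -0.904, 0.0]
force: [0.5, -0.8, -2.1]
opening: 0.0268
finger_force: 49.7
```

Emit:
servo_tool([
  [0, 0, 0, 0, 0.02],
  [0, 0, 0, 0, 0.02],
  [0, 0, 0, 0, 0.02],
  [0, 0, 0, 0, 0.02],
  [0, 0, 0, 0, 0.02],
  [0, 0, 0, 0, 0.02],
  [0, 0, 0, 0, 0.02],
  [0, 0, 0, 0, 0.02],
])

```text
t: 14.3
tool_pos: [0.5656, 0.1571, 0.2072]
ee_rot: [-3.009, -0.904, -0.0]
force: [0.5, 0.2, -1.0]
opening: 0.027
finger_force: 49.7
```

Emit:
servo_tool([
  [0, 0, -0.015, 0, 0.02],
  [-0.01, 0, -0.03, 0, 0.02],
  [-0.015, 0.01, -0.03, 0, 0.02],
  [-0.02, 0.018, -0.02, 0, 0.02],
  [-0.032, 0.029, 0, 0, 0.02],
  [-0.032, 0.029, 0, 0, 0.02],
  [-0.032, 0.029, 0, 0, 0.02],
  [-0.032, 0.029, 0, 0, 0.02],
])

```text
t: 15.3
tool_pos: [0.5005, -0.0597, 0.3037]
ee_rot: [3.007, 0.904, 0.003]
force: [0.2, 0.5, -1.6]
opening: 0.0269
finger_force: 49.7
```

Emit:
servo_tool([
  [-0.032, 0.029, 0, 0, 0.02],
  [-0.032, 0.029, 0, 0, 0.02],
  [-0.032, 0.029, 0, 0, 0.02],
  [-0.032, 0.029, 0, 0, 0.02],
  [-0.032, 0.029, 0, 0, 0.02],
  [-0.02, 0.018, 0, 0.11, 0.02],
  [0, 0, 0, 0.107, 0.02],
  [0, 0, 0, 0, 0.02],
])

```text
t: 16.3
tool_pos: [0.4403, -0.294, 0.3033]
ee_rot: [3.088, 0.573, 0.001]
force: [0.1, -0.1, -1.7]
opening: 0.0272
finger_force: 49.6
```

Run:
```python
from h import *
for c in('scene','top'):
    im,d,P=grab(c); s=ctrl.sense(); z,W,M=pose(im,d,P,s,31.)
    print(s['tool_pos'],'toolx az',np.degrees(np.arctan2(M[1,0],M[0,0])),'dock centre minus window, tool axes',(M.T@(np.array([.4818,-.3303,.012])-W)).round(4))
```

```text
n 350 p [ 0.0019  0.0016 -0.002  -0.0012 -0.0002] rms mm 1.34 lean 31.09 side 0.11
z [-0.4816 -0.1874  0.8561] window [ 0.4872 -0.2735  0.2258] window in tool [ 0.0509 -0.002   0.0773] hmin [0.0018 0.0691]
[ 0.44037854 -0.29367009  0.30310131] toolx az 21.136854723610362 dock centre minus window, tool axes [-0.0256  0.0508  0.2139]
n 97 p [-0.0006 -0.0064  0.0007 -0.001   0.0002] rms mm 0.9 lean 30.63 side -0.03
z [-0.4759 -0.1829  0.8603] window [ 0.4878 -0.2759  0.2259] window in tool [0.0505 0.0007 0.077 ] hmin [0.     0.0299]
[ 0.44044802 -0.29341416  0.30294199] toolx az 21.158120653185634 dock centre minus window, tool axes [-0.0253  0.0484  0.214 ]
```

The hold is done. Pressing the foot down would only increase the lean, so I'll straighten the reader by pushing its foot against the fixed meter's robot-side face. First I'll locate that face.

Run:
```python
from h import *
for c in('scene','top'):
    D=np.load(c+'.npz'); P=D['P'];d=D['d']
    m=(d>0)&(abs(P[...,2]-.045)<.005)&(np.hypot(P[...,0]-.522,P[...,1]+.116)<.1)
    q=P[m]; r=cv2.minAreaRect((q[:,:2]*1000).astype(np.float32)); print(c,m.sum(),r,cv2.boxPoints(r).round().tolist())
D=np.load('top.npz');im,P=D['im'],D['P']; print('jar cap',P[218,181].round(3), ctrl.sense()['qpos'].round(2))
```

```text
scene 817 ((527.8743286132812, -116.06637573242188), (90.73294830322266, 110.81639862060547), 76.26953887939453) [[463.0, -147.0], [571.0, -173.0], [592.0, -85.0], [485.0, -59.0]]
top 1000 ((528.175537109375, -117.37461853027344), (89.94288635253906, 109.37767791748047), 77.03849029541016) [[465.0, -149.0], [571.0, -173.0], [592.0, -86.0], [485.0, -61.0]]
jar cap [0.43  0.076 0.077] [-0.81  0.03  1.65  0.    1.46  0.39]
```

Emit:
servo_tool([
  [0, 0, 0, 0.15, 0.02],
  [0, 0, 0, 0.15, 0.02],
  [0, 0, 0, 0.15, 0.02],
  [0, 0, 0, 0.152, 0.02],
  [-0.025, -0.048, 0, 0, 0.02],
  [-0.025, -0.048, 0, 0, 0.02],
  [-0.025, -0.048, 0, 0, 0.02],
  [-0.025, -0.048, 0, 0, 0.02],
])

```text
t: 17.4
tool_pos: [0.3872, -0.0816, 0.3026]
ee_rot: [3.12, -0.365, 0.002]
force: [0.2, 0.5, -0.8]
opening: 0.0267
finger_force: 49.8
```

Emit:
servo_tool([
  [0, 0, 0.03, 0, 0.02],
  [0, 0, 0.05, 0, 0.02],
  [0, 0, 0.05, 0, 0.02],
  [0, 0, 0.04, 0, 0.02],
  [0, 0, 0, 0, 0.02],
  [0, 0, 0, 0, 0.02],
])

```text
t: 18.15
tool_pos: [0.3889, -0.0839, 0.1339]
ee_rot: [3.119, -0.366, 0.003]
force: [0.7, -0.6, -0.8]
opening: 0.027
finger_force: 49.9
```

```bash
cat > w.py <<'E'
from h import *
import sys
s=ctrl.sense(); M=R.from_rotvec(s['ee_rot']).as_matrix(); print(s['tool_pos'],M.round(3).tolist())
print('face centre - TCP in tool',(M.T@(np.array([.4745,-.104,0])-s['tool_pos'])).round(4))
for c in ('scene','top'):
    im,d,P=grab(c)
    try: z,W,M=pose(im,d,P,s,float(sys.argv[1]))
    except Exception as e: print(c,e)
E
python3 w.py 31
```

```text
[ 0.38889548 -0.08389418  0.13390695] [[0.973, -0.232, 0.002], [-0.232, -0.973, -0.001], [0.002, 0.001, -1.0]]
face centre - TCP in tool [ 0.0876 -0.0004  0.1341]
n 234 p [-0.0031 -0.0192 -0.0016  0.0006  0.0018] rms mm 1.72 lean 29.9 side -0.18
z [-0.4859  0.1196  0.8658] window [ 0.4364 -0.0937  0.0575] window in tool [ 0.0483 -0.0016  0.0765] hmin [0.0022 0.0663]
n 107 p [-0.0089  0.0165  0.0003 -0.0015  0.0008] rms mm 1.3 lean 31.94 side -0.51
z [-0.5143  0.1323  0.8473] window [ 0.4382 -0.096   0.0578] window in tool [0.0506 0.0003 0.0762] hmin [0.0006 0.0398]
```

Emit:
servo_tool([
  [0, 0, 0.02, 0, 0.02],
  [0, 0, 0.013, 0, 0.02],
  [0, 0, 0, 0, 0.02],
  [0.013, 0, 0, 0, 0.02],
  [0.006, 0, 0, 0, 0.02],
  [0.006, 0, 0, 0, 0.02],
  [0.006, 0, 0, 0, 0.02],
  [0.006, 0, 0, 0, 0.02],
], squeeze=20)

```text
t: 19.25
tool_pos: [0.4216, -0.0911, 0.0984]
ee_rot: [-3.118, 0.367, 0.011]
force: [-5.3, 1.7, 1.0]
opening: 0.0268
finger_force: 49.5
```

```bash
python3 w.py 20; python3 -c "
from h import *
s=ctrl.sense();print(s['force'],s['finger_force'])"
```

```text
[ 0.42163247 -0.09107117  0.09835324] [[0.973, -0.232, -0.007], [-0.232, -0.973, 0.003], [-0.007, -0.001, -1.0]]
face centre - TCP in tool [0.0551 0.0004 0.098 ]
n 185 p [ 0.0138  0.047  -0.0025 -0.0019  0.003 ] rms mm 2.28 lean 22.69 side 0.79
z [-0.3723  0.0738  0.9252] window [ 0.4545 -0.0963  0.0159] window in tool [ 0.0338 -0.0025  0.0822] hmin [0.0025 0.0654]
n 0 p [0. 0. 0. 0. 0.] rms mm nan lean 20.0 side -0.0
top index -1 is out of bounds for axis 0 with size 0
[-3.89165307  1.67384593 -1.37204049] 48.97963464260101
  return _methods._mean(a, axis=axis, dtype=dtype,
  ret = ret.dtype.type(ret / rcount)
```

Emit:
servo_tool([
  [0.006, 0, -0.002, 0, 0.02],
  [0.006, 0, 0, 0, 0.02],
  [0.006, 0, 0, 0, 0.02],
  [0.006, 0, 0, 0, 0.02],
  [0.005, 0, 0, 0, 0.02],
  [0.003, 0, 0, 0, 0.02],
  [0, 0, 0, 0, 0.02],
  [0, 0, 0, 0, 0.02],
])

```text
t: 20.35
tool_pos: [0.4543, -0.0994, 0.1009]
ee_rot: [-3.12, 0.368, 0.002]
force: [-4.2, 1.0, 0.2]
opening: 0.0266
finger_force: 47.3
```

```bash
python3 w.py 2 2>/dev/null; python3 -c "
from h import *
s=ctrl.sense();print(s['force'],s['finger_force'])"
```

```text
[ 0.4543417  -0.09935569  0.10094773] [[0.973, -0.233, -0.001], [-0.233, -0.973, 0.001], [-0.001, -0.0, -1.0]]
face centre - TCP in tool [ 0.0208 -0.0002  0.1009]
n 148 p [ 4.10e-03  6.56e-01 -1.10e-03 -2.46e-02  5.00e-04] rms mm 5.7 lean 35.27 side 0.2
z [-0.5612  0.1307  0.8173] window [ 0.4816 -0.1048  0.0108] window in tool [ 0.0279 -0.0011  0.0901] hmin [0.0191 0.0664]
n 0 p [0. 0. 0. 0. 0.] rms mm nan lean 2.0 side 0.0
top index -1 is out of bounds for axis 0 with size 0
[-5.00572593  0.09825894 -0.67176756] 47.3254519701004
```

Emit:
servo_tool([
  [-0.02, 0, 0, 0, 0.02],
  [-0.03, 0, -0.02, 0, 0.02],
  [0, 0, -0.06, 0, 0.02],
  [0, 0, -0.06, 0, 0.02],
  [0, 0, 0, 0, 0.02],
  [0, 0, 0, 0, 0.02],
])

```text
t: 21.2
tool_pos: [0.4068, -0.0881, 0.2413]
ee_rot: [3.119, -0.369, 0.004]
force: [-0.7, -0.7, -1.1]
opening: 0.0271
finger_force: 47.4
```

```bash
python3 w.py 2 2>/dev/null; python3 -c "
from h import *
s=ctrl.sense();print(s['force'],s['finger_force'])"
```

```text
[ 0.40682571 -0.08814839  0.24133494] [[0.972, -0.233, 0.002], [-0.233, -0.972, -0.001], [0.002, 0.0, -1.0]]
face centre - TCP in tool [ 0.0689 -0.0004  0.2415]
n 195 p [ 0.0047  0.0011 -0.0017  0.0054  0.004 ] rms mm 1.37 lean 2.06 side 0.27
z [-0.0384  0.0047  0.9993] window [ 0.4053 -0.086   0.1537] window in tool [-0.0022 -0.0017  0.0876] hmin [0.001 0.064]
n 0 p [0. 0. 0. 0. 0.] rms mm nan lean 2.0 side -0.0
top index -1 is out of bounds for axis 0 with size 0
[ 0.42475333 -0.1709114  -2.49782329] 47.40539252758026
```

Emit:
servo_tool([
  [0.016, 0.027, 0, 0, 0.02],
  [0.025, 0.042, 0, 0, 0.02],
  [0.025, 0.042, 0, 0, 0.02],
  [0.025, 0.042, 0, 0, 0.02],
  [0.025, 0.042, 0, 0, 0.02],
  [0.015, 0.025, 0, 0, 0.02],
  [0, 0, 0, 0, 0.02],
  [0, 0, 0, 0, 0.02],
])

```text
t: 22.3
tool_pos: [0.4818, -0.3313, 0.2394]
ee_rot: [-3.117, 0.368, 0.004]
force: [0.1, 0.1, -0.5]
opening: 0.0267
finger_force: 47.3
```

Emit:
servo_tool([
  [0, 0, 0.03, 0, 0.02],
  [0, 0, 0.04, 0, 0.02],
  [0, 0, 0.03, 0, 0.02],
  [0, 0, 0.02, 0, 0.02],
  [0, 0, 0, 0, 0.02],
  [0, 0, 0, 0, 0.02],
])

```text
t: 23.05
tool_pos: [0.4828, -0.3322, 0.1222]
ee_rot: [3.119, -0.367, 0.001]
force: [-0.7, -0.3, -0.8]
opening: 0.0269
finger_force: 47.3
```

```bash
python3 - <<'E' 2>/dev/null
from h import *
for c in('scene','top'):
    im,d,P=grab(c); s=ctrl.sense()
    try:
        z,W,M=pose(im,d,P,s,2.); print(s['tool_pos'],'to dock, tool axes',(M.T@(np.array([.4818,-.3303,.012])-W)).round(4))
    except Exception as e: print(e)
    cv2.imwrite(f'pics/pl_{c}.png',im)
cv2.imwrite('pics/plc.png',cv2.resize(cv2.imread('pics/pl_scene.png')[150:260,140:250],(600,600)))
E
```

```text
n 172 p [ 0.0069  0.0167 -0.0024  0.0053  0.002 ] rms mm 1.26 lean 2.95 side 0.39
z [-0.0532  0.0068  0.9986] window [ 0.4818 -0.3299  0.033 ] window in tool [-0.002  -0.0024  0.0896] hmin [0.0008 0.0653]
[ 0.48306087 -0.33255338  0.12260322] to dock, tool axes [0.0001 0.0004 0.021 ]
n 49 p [0.0046 0.0315 0.0002 0.0021 0.0025] rms mm 0.85 lean 3.8 side 0.26
z [-0.0672  0.0127  0.9977] window [ 0.4844 -0.3333  0.0337] window in tool [0.0012 0.0002 0.089 ] hmin [0.0041 0.062 ]
[ 0.48308    -0.33274282  0.12268126] to dock, tool axes [-0.0032 -0.0024  0.0217]
```

View pics/plc.png

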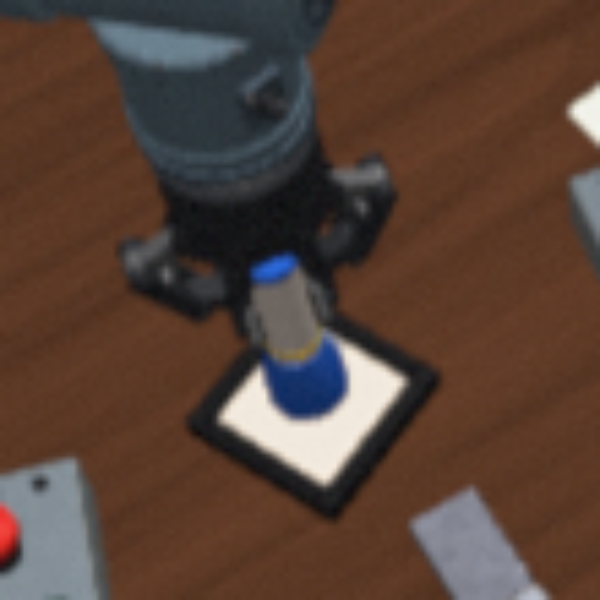

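The reader is over the tile centre (crop (305,400)) and leaning about 3°. I'll lower it.

Emit:
servo_tool([
  [0, 0, 0.008, 0, 0.02],
  [0, 0, 0.006, 0, 0.02],
  [0, 0, 0.003, 0, 0.02],
  [0, 0, 0.002, 0, 0.02],
  [0, 0, 0.001, 0, 0.02],
  [0, 0, 0, 0, 0.02],
])

```text
t: 23.9
tool_pos: [0.4827, -0.3325, 0.1021]
ee_rot: [3.12, -0.368, 0.0]
force: [-1.3, 2.9, 5.6]
opening: 0.0269
finger_force: 48.2
```

Emit:
servo_tool([
  [0, 0, 0.0005, 0, 0.02],
  [0, 0, 0, 0, 0.028],
  [0, 0, 0, 0, 0.03],
  [0, 0, 0, 0, 0.034],
  [0, 0, 0, 0, 0.045],
  [0, 0, 0, 0, 0.065],
  [0, 0, 0, 0, 0.085],
  [0, 0, 0, 0, 0.085],
])

```text
t: 24.9
tool_pos: [0.4824, -0.3324, 0.1007]
ee_rot: [3.12, -0.369, -0.0]
force: [0.5, -0.6, 0.3]
opening: 0.0849
finger_force: 0.0
```

Emit:
servo_tool([
  [0, 0, -0.01, 0, 0.085],
  [0, 0, -0.03, 0, 0.085],
  [0, 0, -0.05, 0, 0.085],
  [0, 0, -0.05, 0, 0.085],
  [-0.05, 0, 0, 0, 0.085],
  [-0.06, 0, 0, 0, 0.085],
  [-0.03, 0, 0, 0, 0.085],
  [0, 0, 0, 0, 0.085],
])

```text
t: 25.9
tool_pos: [0.3451, -0.2996, 0.2416]
ee_rot: [3.118, -0.371, 0.001]
force: [-0.1, -0.8, 0.2]
opening: 0.0852
finger_force: 0.0
```

```bash
python3 - <<'E' 2>/dev/null
from h import *
for c in('scene','top'):
    im,d,P=reader(c); cv2.imwrite(f'pics/fin_{c}.png',im)
s=ctrl.sense(); print(s['t'],s['tool_pos'])
cv2.imwrite('pics/fin.png',cv2.resize(cv2.imread('pics/fin_scene.png')[130:260,120:300],(720,520)))
E
```

```text
scene blue [190.4 202.3] 84 203.0 mean [ 0.4834 -0.3312  0.142 ] lo [ 0.469 -0.345  0.134] hi [ 0.496 -0.317  0.147]
scene blue [197.1 223.5] 102 106.0 mean [ 0.4965 -0.3345  0.0389] lo [ 0.48  -0.351  0.019] hi [ 0.505 -0.314  0.054]
top blue [329.1 192.6] 90 204.0 mean [ 0.4846 -0.3337  0.1361] lo [ 0.47  -0.369  0.012] hi [ 0.511 -0.319  0.146]
top blue [318.5 197.3] 63 135.0 mean [ 0.479  -0.3203  0.042 ] lo [ 0.465 -0.344  0.021] hi [ 0.501 -0.311  0.055]
26.0 [ 0.34670766 -0.30035171  0.24171687]
```

View pics/fin.png

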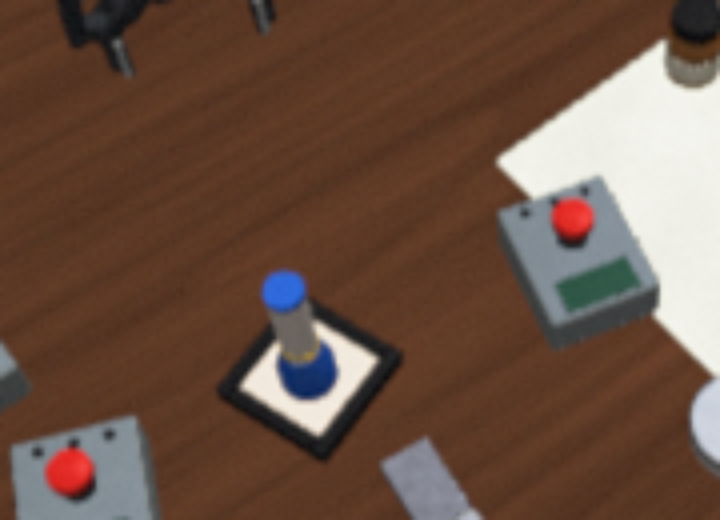

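The reader stands upright at the tile centre, with its cap at crop (284,290) within 1–2 mm of where it started. The gripper is clear and the plunger is up.

```bash
python3 -c "
from bench import workorder; print(workorder.sign_off())"
```

```text
the job is handed in; nothing more can be done
None
```

I finished all three steps and handed the job in at about 26 s; sign-off returned no verdict. The plunger was pressed to its stop and came back up, the reader was held on the patch for 3 s (about 2 mm and 3° off by my measurement), and it is back upright on the tile; I tilted and straightened it against the dock rim and the side of the meter box because the gripper cannot tilt.

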